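# Zero the balance and weigh the demoulded axe cast

## Robot

A 6-joint arm with a two-finger parallel gripper is mounted at the origin on the work surface. World frame = base frame: x ahead of the robot, y to its left, z up, the work surface at z = 0. Lengths are in m, angles in rad, forces in N, time in s.
With the tool pointing down it reaches from about 0.425 to 0.95 m from the base axis. Payload 3.5 kg.
Tool frame: the origin (TCP) lies between the finger pads; the fingertips stand 19 mm ahead of it and the grasp point (between the pads) is the TCP; z points along the fingers, y is the line along which they close (so a half turn about z gives the same grasp; the last joint's range is limited). The gripper opens to 85 mm and grips with 20 to 120 N. Pads are 22 mm wide; open, the fingers measure 114 mm over their backs; the gripper's body (76 mm by 85 mm) begins 54 mm behind the grasp point. The pads swing forward as they close: fully open they stand 13 mm farther back than shut.
Start: joints at [-1.25, 0.286, 1.577, -0, 1.279, -0.15], TCP at [0.306, -0.602, 0.25] pointing down, gripper open.
Joint ranges: [-2.77, 2.77], [-0.9, 2.22], [0.21, 2.48], [-1.53, 4.67], [0.24, 2.81], [-2.84, 2.84]. Speed limits (rad/s): [2.79, 2.79, 3.14, 3.14, 3.14, 3.14].

## Interface

Orientations are given as a unit quaternion [x, y, z, w].
In Python, from plant import monitor, eyes, ctrl gives the robot as it stands.
- The arm moves only by the shell command python3 -m handwheel 'ROWS' [FORCE]. ROWS is JSON, a list of rows, each a list of 7 numbers: the shift along the tool's x, y, z in units of 40 cm (1.0 is 40 cm), then the turn, a rotation vector about the tool's x, y, z in units of pi rad (1.0 is pi rad), then the opening, from -1 (shut) to 1 (fully open). A call has 1 to 12 rows; each row is the pose to reach, as a shift and turn from the pose commanded when the call began, along the tool's axes at that moment, turning the shorter way round; what a row does not reach only later rows make up. A row lasts 1/8 s, in which the tool goes at most 62.5 mm and 10.7 degrees, less where a joint would pass 70% of its speed; a pose out of reach is approached as far as the arm can. A call with a number of a shift or a turn outside -1 to 1 is refused whole. A call with a gripper value outside its range is refused whole. The fingers move at their own pace and stop on an object; FORCE is the grip in N (left out, the last holds). Time passes only in rows, so rows that repeat a pose let the fingers close. It gives the time, the measured TCP pose, the force, the opening and the grip force at its end, in the units of the state.
- monitor.get_state(): the state, without advancing time (a new reading comes with each control period).
- eyes.read_camera(name): name is "side" or "top" or "wrist"; returns the picture (384x512x3 uint8, red, green, blue); there is no depth.
- eyes.camera_params(name): a dict with "K" (3x3 intrinsics, pixels), "R" (3x3) and "t" (3): a world point X has camera coordinates R X + t. Camera axes: x right, y down, z forward; pixel columns grow to the right and rows downward; lengths in m; the calibration is good to about 2 mm. The wrist camera is an equidistant fisheye: a pixel r from the principal point sees the ray r / f radians off the axis. A picture is of the moment at which its call begins: read the wrist's pose just before it. camera_params takes no time and is no camera call; for the wrist camera it gives the pose at the moment of the call.
- ctrl.sign_off(): hands the job in; it is judged then, once.
The state is a dict: "time": time; "qpos": joint angles; "dq": joint speeds; "joint_efforts": joint torques, N m; "eef_pos": TCP position; "tcp_rot": TCP orientation; "contact_force": force on the tool from outside, world axes, zero at the start; "wrist_torque": the same for the moment, N m; "opening": opening from 0.0 (shut) to 1.0 (fully open); "finger_force": force on a finger pad.
Only numpy, scipy, OpenCV 4.12 (cv2) and the standard library are available. Lean on these libraries where they do the work, as an engineer would, in place of code of your own. Each camera call takes 0.05 s, during which the arm holds its last target. There are 200 camera calls.

## Task

With the balance's pan empty, press its recessed zero button fully down with the stylus (not with the fingers), and put the stylus back upright in its wooden stand. Then lift the plaster cast of the flared axe straight out of its open mould and lay it gently, same face up, in the middle of the balance pan, without dropping it. Leave the straight bar cast in its own mould and the small clay jar where it stands.

Things in the scene. Friction and masses are not known exactly. Their poses are not given: they have to be found in the camera images.
- axe: Off-white plaster cast of a flat axe, 118 long, 24 thick (mm), 0.11 kg, lying flat in its mould. Origin: on its underside, centre line, near mid-length. x lengthwise: straight shaft 34 wide from x = -56 to +16, then sides flaring to a blade 58 wide at x = +52, curved edge ending at x = +62. z up.
- axe_mould: Fixed grey open mould block 150 (x) x 130 (y) x 38 high (mm), origin centre of underside. Axe cavity with floor at z = 18, 2 mm clear of the cast, whose origin and axes match the block's; cast top 4 above the rim. Two finger pockets beside the shaft, open to the cavity, equally deep, x -32 to +13, y out to 52 each side: grip the shaft across y at about x = -9. The two moulds swap places.
- bar: Plaster cast of a plain straight bar, 114 x 34 x 24 mm, in the other mould; leave it there. Origin on its underside, 2 mm from mid-length; x along its length.
- balance: Fixed electronic laboratory balance, 260 (x) x 190 (y) mm, white housing with its top 55 mm above the table, round steel pan towards its back (+x), control panel with display and the zero button along its front (-x). Origin centre of underside, z up.
- pan (a point): Centre of the top face of the round steel pan, 160 mm across, 70 mm above the table, 15 mm above the housing.
- button_mouth (a point): Centre of the mouth of the round hole (18 mm across) in the balance's front panel, level with the housing top at 55 mm height. At rest the button's top lies 12 mm below this point. Hole axis vertical.
- zero_button (a joint): Spring zero button at the bottom of that hole, 16 mm across: 0 = up, 0.004 m = fully down (about 4.2 N, starting from 1.4 N); counts as pressed above 0.003.
- stylus: Stylus standing upright in its stand, 106 mm long, 0.05 kg. Origin at the tip (lower end), z up along its length: tip 8 mm across to z = 12 mm, steel shank 10 mm across to z = 45, round collar 30 mm across from z = 45 to 51, black square handle 14 x 14 mm (sides along x and y) from z = 51 to 106 mm.
- stand: Fixed wooden stand block for the stylus, 64 x 64 x 50 mm high, origin centre of underside, z up. A vertical 18 mm hole goes right through its centre; the stylus' collar rests on its top face, so the tip then sits 5 mm above the table.
- jar: Small terracotta jar, 70 mm across, 108 mm high, 0.35 kg, upright; origin centre of underside. Not to be disturbed. It and the stand swap places.
Mind the look-alikes: they are no part of the job. What is shaped like the stylus but red or yellow is not meant.

How it is judged:
By the outcome, as a careful person would: the job done as asked, in the order asked, and still so for the second after the job is handed in, with the robot touching nothing.
It also fails if it takes over 58 s, if anything falls off the work surface, if the arm or the gripper's body presses on something with over 40 N, if the wrist force passes 120 N, or if a joint passes its speed limit or range.

## Working session

There is one attempt and no reset: what is moved stays moved. The work goes in short steps, Python scripts to look and compute and a shell command to move; the robot and the scene stay as the last step left them, time stands still between calls to the robot, and variables do not carry over. Pictures are saved under pics/ and viewed, at most 11 in all, crops included, and the job is handed in when it is done.

```bash
mkdir -p pics; ls
python3 - <<'E'
from plant import monitor, eyes
import cv2,numpy as np
np.set_printoptions(precision=4,suppress=True)
print(monitor.get_state())
for n in("top","side","wrist"):
    im=eyes.read_camera(n);p=eyes.camera_params(n)
    cv2.imwrite(f"pics/{n}0.png",im[:,:,::-1]);print(n,p["K"].tolist(),np.round(p["R"],4).tolist(),p["t"].tolist())
a=cv2.imread("pics/top0.png");cv2.imwrite("pics/top0b.png",cv2.resize(a,(800,600),interpolation=cv2.INTER_CUBIC))
a=cv2.imread("pics/side0.png");cv2.imwrite("pics/side0b.png",cv2.resize(a,(800,600),interpolation=cv2.INTER_CUBIC))
E
```

```text
pics
{'time': 0.0, 'qpos': array([-1.25  ,  0.2872,  1.5782, -0.    ,  1.2786, -0.15  ]), 'dq': array([ 0.0004,  0.0005, -0.0004, -0.0019,  0.0007, -0.0021]), 'joint_efforts': array([  0.0003, -40.5979, -29.2627,  -0.0002,   0.0058,   0.    ]), 'eef_pos': array([ 0.306 , -0.601 ,  0.2489]), 'tcp_rot': array([ 0.9724,  0.2333, -0.0001, -0.0012]), 'contact_force': array([0.7494, 0.7822, 0.631 ]), 'wrist_torque': array([ 0.0208,  0.0277, -0.0267]), 'finger_force': 0.0, 'opening': 0.9995279618045083}
top [[437.8798613377333, 0.0, 250.58090915881823], [0.0, 437.8798613377333, 196.785621622901], [0.0, 0.0, 1.0]] [[-0.0128, -0.9999, 0.0033], [-0.9888, 0.0121, -0.1484], [0.1484, -0.0051, -0.9889]] [0.022266779815241014, 0.591879144175906, 1.2283501422639291]
side [[386.9386628594343, 0.0, 257.4265765223594], [0.0, 386.9386628594343, 194.66414398789817], [0.0, 0.0, 1.0]] [[-0.9917, -0.1286, -0.0008], [-0.0991, 0.7684, -0.6323], [0.0819, -0.6269, -0.7748]] [0.5723154318214505, 0.09253542185586773, 0.9228481041154785]
wrist [[297.3186396354542, 0.0, 254.2827735554237], [0.0, 297.3186396354542, 189.91387518872253], [0.0, 0.0, 1.0]] [[0.4534, -0.8913, -0.0017], [-0.8543, -0.4351, 0.2844], [-0.2542, -0.1275, -0.9587]] [-0.6751167990290697, -0.03669278323524825, 0.38043530734863473]
```

View pics/top0b.png

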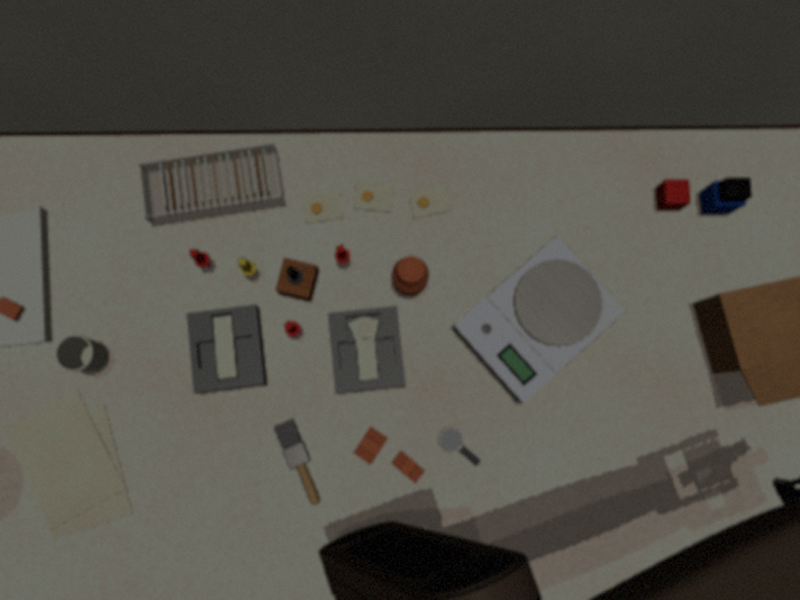

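View pics/side0b.png

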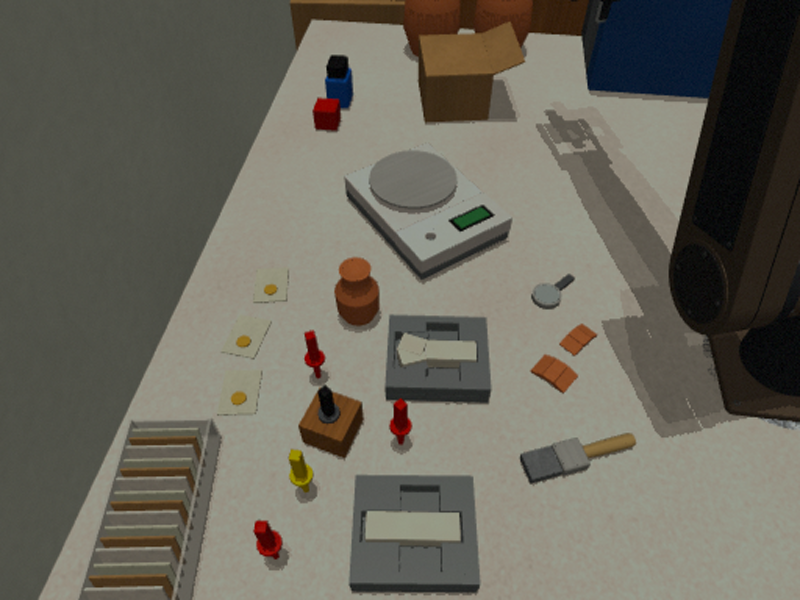

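Top view: stand with the black-handled stylus at about (296,276)/1.5625, axe mould (flare away from the robot) at (367,350), bar mould (226,348), jar (410,275), and balance (540,320) with its button at (487,328). I'll enlarge crops to get finer pixels.

Run:
```python
import cv2
def crop(n,x0,y0,x1,y1,s,step=20):
    a=cv2.imread(f"pics/{n}0.png")[y0:y1,x0:x1]
    a=cv2.convertScaleAbs(cv2.resize(a,None,fx=s,fy=s,interpolation=cv2.INTER_CUBIC),alpha=1.5)
    for u in range((x0//step+1)*step,x1,step):
        cv2.line(a,(int((u-x0)*s),0),(int((u-x0)*s),6),(255,0,255),1);cv2.putText(a,str(u),(int((u-x0)*s)-10,16),0,.35,(255,0,255))
    for v in range((y0//step+1)*step,y1,step):
        cv2.line(a,(0,int((v-y0)*s)),(6,int((v-y0)*s)),(255,0,255),1);cv2.putText(a,str(v),(8,int((v-y0)*s)+4),0,.35,(255,0,255))
    print(a.shape);cv2.imwrite(f"pics/{n}c.png",a)
crop("top",170,145,405,262,3.4)
crop("side",185,85,335,295,2.85)
```

```text
(398, 799, 3)
(598, 428, 3)
```

View pics/topc.png

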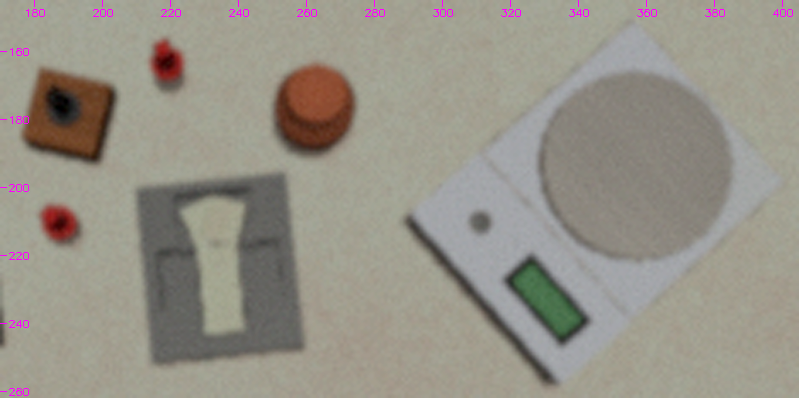

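View pics/sidec.png

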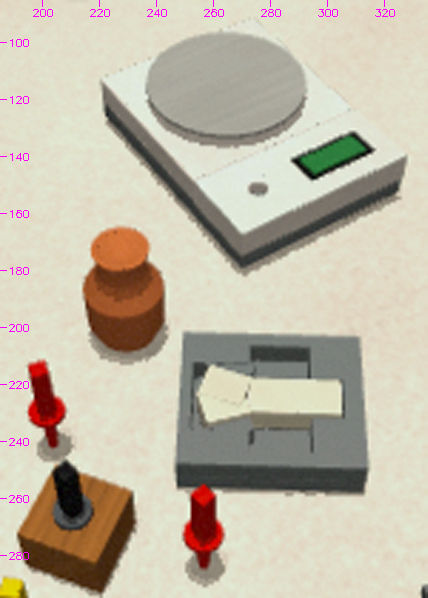

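```bash
cat > h.py <<'E'
import numpy as np,cv2
from plant import monitor,eyes
from scipy.spatial.transform import Rotation as Ro
np.set_printoptions(precision=4,suppress=True)
def ray(n,uv,p=None):
    p=p or eyes.camera_params(n);K=np.array(p["K"]);R=np.array(p["R"]);t=np.array(p["t"])
    d=np.array([(uv[0]-K[0,2])/K[0,0],(uv[1]-K[1,2])/K[1,1],1.])
    if n=="wrist":
        r=np.hypot(d[0],d[1]);d=np.array([d[0]/r*np.sin(r),d[1]/r*np.sin(r),np.cos(r)]) if r>0 else d
    d=R.T@d;return -R.T@t,d/np.linalg.norm(d)
def tri(*rs):
    A=sum(np.eye(3)-np.outer(d,d) for c,d in rs);b=sum((np.eye(3)-np.outer(d,d))@c for c,d in rs)
    X=np.linalg.solve(A,b);return X,max(np.linalg.norm((np.eye(3)-np.outer(d,d))@(X-c)) for c,d in rs)
def atz(r,z): c,d=r;return c+d*(z-c[2])/d[2]
def rel(P,yaw=None,tilt=None):
    """rows numbers to bring the TCP to P, pointing down, tool y at world yaw (mod pi)"""
    s=monitor.get_state();R=Ro.from_quat(s["tcp_rot"])
    sh=R.inv().apply(np.array(P)-s["eef_pos"])/.4
    y=R.apply([0,1,0]);cur=np.arctan2(y[1],y[0])
    if yaw is None: yaw=cur
    dy=(yaw-cur+np.pi/2)%np.pi-np.pi/2;yaw=cur+dy
    yv=np.array([np.cos(yaw),np.sin(yaw),0]);z=np.array([0,0,-1.]);x=np.cross(yv,z)
    T=Ro.from_matrix(np.c_[x,yv,z]);rv=(R.inv()*T).as_rotvec()/np.pi
    print("shift",sh,"turn",rv,"dist mm",np.linalg.norm(sh)*400,"deg",np.linalg.norm(rv)*180,"rows min",max(np.linalg.norm(sh)*400/62.5,np.linalg.norm(rv)*180/10.7));return sh,rv
def proj(n,X,p=None):
    p=p or eyes.camera_params(n);K=np.array(p["K"]);v=np.array(p["R"])@X+np.array(p["t"])
    if n=="wrist":
        r=np.hypot(v[0],v[1]);v=np.array([v[0]/r,v[1]/r,0])*np.arctan2(r,v[2])+[0,0,1] if r>0 else v/v[2]
    else: v=v/v[2]
    return (K@v)[:2]
E
python3 - <<'E'
from h import *
T={"button":(311.2,210.3),"pan":(356.9,193.7),"htop":(187.6,174.4),"collar":(188.8,176.5),"m++":(210.3,200),"m+-":(253.8,196.2),"m--":(259.4,247.4),"m-+":(215,251.8),"jar":(265,171.5)}
S={"button":(275.5,151),"pan":(264.3,114.3),"htop":(207.8,248.5),"collar":(210.6,264.6),"m++":(246.8,248.2),"m+-":(249.2,201.5),"m--":(311,203.2),"m-+":(313.8,248.9),"jar":(227,171)}
for k in T: print(k,*tri(ray("top",T[k]),ray("side",S[k])))
for n in("top","side"): print(ray(n,(250,200))[0])
for uv in [(289.7,208.8),(331.8,256.5),(355.6,151.2),(312,193.5),(354,237.3)]: print(atz(ray("top",uv),.055))
E
```

```text
button [ 0.5495 -0.1591  0.0505] 0.000211820079155443
pan [ 0.5946 -0.29    0.0634] 0.0002204013657482142
htop [0.6506 0.1901 0.1038] 0.0021771083050007175
collar [0.6528 0.1944 0.0467] 0.0010411176592244813
m++ [0.5851 0.1333 0.0277] 0.0013558689303764268
m+- [0.596  0.0053 0.0328] 0.0005895029830741234
m-- [ 0.4465 -0.0088  0.0327] 0.0005271012689876014
m-+ [0.4353 0.1192 0.0325] 0.00023674803802555393
jar [ 0.6538 -0.0261  0.1009] 0.0008674310753153807
[0.4033 0.0214 1.3025]
[0.5012 0.581  0.7739]
[ 0.5542 -0.0969  0.055 ]
[ 0.4171 -0.2123  0.055 ]
[ 0.7217 -0.2944  0.055 ]
[ 0.5979 -0.1624  0.055 ]
[ 0.4704 -0.2777  0.055 ]
```

Run:
```python
from h import *
s=monitor.get_state();R=Ro.from_quat(s["tcp_rot"])
c,d=ray("wrist",(254.28,189.92));print("cam in tool",R.inv().apply(c-s["eef_pos"]),R.inv().apply(d))
for n,t in {"red1":(219.1,163.2),"red2":(187.4,210),"yel":(158,171)}.items(): print(n,atz(ray("top",t),.1))
print("stylus",atz(ray("top",(187.6,174.4)),.111),atz(ray("top",(188.8,176.5)),.056),atz(ray("side",(207.8,248.5)),.111),atz(ray("side",(210.6,264.6)),.056))
c=np.array([.48,-.2,.25]);rel(c,np.radians(-85)); rel([.65,.192,.22],np.radians(-105.5))
```

```text
cam in tool [ 0.0728  0.001  -0.1248] [-0.2847  0.0001  0.9586]
red1 [0.6802 0.1023 0.1   ]
red2 [0.549  0.1902 0.1   ]
yel [0.6599 0.2734 0.1   ]
stylus [0.647  0.1889 0.111 ] [0.652  0.1932 0.056 ] [0.6512 0.1941 0.111 ] [0.6498 0.1994 0.056 ]
shift [ 0.8424 -0.6964 -0.0004] turn [-0.0006  0.      0.1221] dist mm 437.1769166769913 deg 21.976391273833396 rows min 6.994830666831861
shift [ 1.6657 -1.3768  0.0761] turn [-0.0006  0.0001  0.236 ] dist mm 864.944847197289 deg 42.47625771643949 rows min 13.839117555156625
```

```bash
R='[0.84,-0.70,0,0,0,0.12,0]'; python3 -m handwheel '[[0.84,-0.70,0,0,0,0.122,0],[0.84,-0.70,0,0,0,0.122,0],[0.84,-0.70,0,0,0,0.122,0],[0.84,-0.70,0,0,0,0.122,0],[0.84,-0.70,0,0,0,0.122,0],[0.84,-0.70,0,0,0,0.122,0],[0.84,-0.70,0,0,0,0.122,0],[0.84,-0.70,0,0,0,0.122,0],[0.84,-0.70,0,0,0,0.122,0]]' 40; python3 -c "
from h import *
rel([.648,.192,.21],np.radians(-105.5))"
```

```text
time: 1.27
eef_pos: [0.4785, -0.1996, 0.2501]
tcp_rot: [0.999, 0.044, -0.0, 0.0]
contact_force: [0.9, 0.2, 0.1]
opening: 0.5
finger_force: 0.0
shift [ 0.5085 -0.9379  0.0998] turn [0.0001 0.0001 0.1143] dist mm 428.6037373879719 deg 20.56510187267747 rows min 6.85765979820755
```

```bash
python3 -m handwheel '[[0.51,-0.94,0,0,0,0.115,0],[0.51,-0.94,0,0,0,0.115,0],[0.51,-0.94,0,0,0,0.115,0],[0.51,-0.94,0,0,0,0.115,0],[0.51,-0.94,0,0,0,0.115,0],[0.51,-0.94,0.1,0,0,0.115,0],[0.51,-0.94,0.1,0,0,0.115,0],[0.51,-0.94,0.1,0,0,0.115,0],[0.51,-0.94,0.1,0,0,0.115,0]]'
python3 - <<'E'
from h import *
p=eyes.camera_params("wrist");im=eyes.read_camera("wrist")[:,:,::-1]
import pickle;pickle.dump(p,open("w1.pkl","wb"));cv2.imwrite("pics/w1.png",im)
print(proj("wrist",np.array([.65,.193,.111]),p),proj("wrist",np.array([.65,.193,.056]),p))
a=im[80:380,100:420];a=cv2.resize(a,None,fx=2,fy=2,interpolation=cv2.INTER_CUBIC);cv2.imwrite("pics/w1c.png",cv2.convertScaleAbs(a,alpha=1.4))
E
```

```text
time: 2.4
eef_pos: [0.6494, 0.1914, 0.2094]
tcp_rot: [0.991, -0.137, -0.001, 0.001]
contact_force: [-0.3, -0.9, -0.4]
opening: 0.499
finger_force: 0.0
[251.3666 198.2694] [251.792  180.5077]
```

View pics/w1c.png

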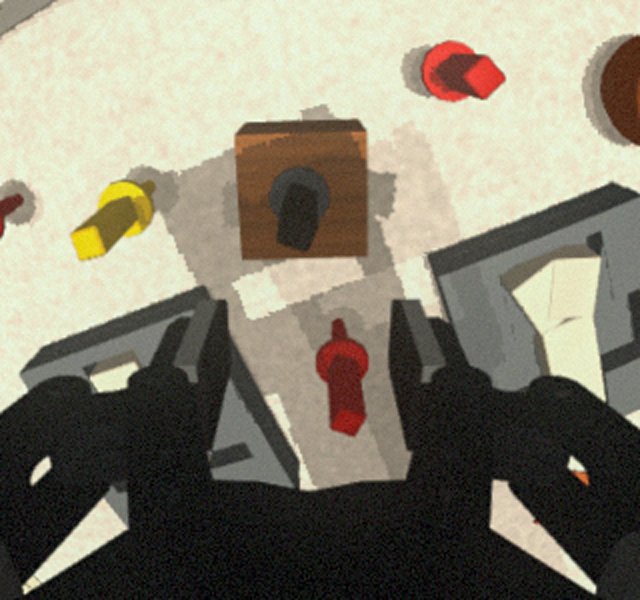

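Wrist view: black stylus in the stand, collar at about (250,176.5) and handle top at about (247.5,197), with its top edge sloping some degrees against the stand. I'll fit the handle prism to the dark blob for position and yaw.

Run:
```python
from h import *
import pickle
from scipy.optimize import minimize
p=pickle.load(open("w1.pkl","rb"));im=cv2.imread("pics/w1.png")
g=cv2.GaussianBlur(im,(3,3),0).max(2).astype(float)
x0,y0,x1,y1=230,160,270,215;sub=g[y0:y1,x0:x1]
print("levels",np.percentile(sub,[1,5,10,20,30,50]))
S=8
def mask(q):
    x,y,yaw,zt=q;P=[]
    for z in(.056,zt):
        for a,b in((1,1),(1,-1),(-1,1),(-1,-1)):
            c,s=np.cos(yaw),np.sin(yaw);P.append(proj("wrist",np.array([x+.007*(c*a-s*b),y+.007*(s*a+c*b),z]),p))
    h=cv2.convexHull(np.float32(P))
    m=np.zeros(((y1-y0)*S,(x1-x0)*S),np.uint8);cv2.fillConvexPoly(m,np.int32((h-[x0-.5,y0-.5]+0)*S),1)
    return cv2.resize(m.astype(np.float32),(x1-x0,y1-y0),interpolation=cv2.INTER_AREA)
for thr in(28,34):
    T=1/(1+np.exp((sub-thr)/3))
    best=min((((mask((.65+dx,.193+dy,np.radians(w),zt))-T)**2).sum(),dx,dy,w,zt) for dx in np.arange(-.006,.0061,.002) for dy in np.arange(-.006,.0061,.002) for w in range(-45,45,6) for zt in(.106,.111))
    r=minimize(lambda q:((mask((.65+q[0]/1e3,.193+q[1]/1e3,np.radians(q[2]*4),.111+q[3]/1e3))-T)**2).sum(),[best[1]*1e3,best[2]*1e3,best[3]/4,best[4]*1e3-111],method="Nelder-Mead",options=dict(initial_simplex=None,xatol=.02))
    q=r.x;print(thr,best,T.sum(),r.fun,.65+q[0]/1e3,.193+q[1]/1e3,q[2]*4,.111+q[3]/1e3)
print("collar",atz(ray("wrist",(250,176.5),p),.053))
# stand corners (crop px/2+off)
for c in((236,133),(366,131),(367,256),(240,259)): print(atz(ray("wrist",(c[0]/2+100,c[1]/2+80),p),.05))
# height check: triangulate collar and handle top with wrist+side+top
print(tri(ray("wrist",(247.5,197),p),ray("side",(207.8,248.5))),tri(ray("wrist",(250,176.5),p),ray("side",(210.6,264.6))))
rel([.65,.193,.21],np.radians(-105.5))
```

```text
levels [29. 31. 32. 34. 45. 66.]
28 (np.float64(316.9701761455179), np.float64(0.002), np.float64(0.002), -15, 0.106) 115.22747010775983 305.46354308795503 0.6517628684461269 0.1948331086114122 -16.777509085117195 0.10502570307285787
34 (np.float64(87.66685837505258), np.float64(0.002), np.float64(0.002), -27, 0.106) 340.7354197325268 62.790402975928785 0.6501578375101246 0.19574652858730385 -25.440882318195236 0.09636105209904641
collar [0.6536 0.1938 0.053 ]
[0.6902 0.2156 0.05  ]
[0.674  0.1549 0.05  ]
[0.6118 0.1703 0.05  ]
[0.6279 0.2332 0.05  ]
(array([0.6516, 0.1951, 0.112 ]), np.float64(0.0007070889930173214)) (array([0.6519, 0.1943, 0.0462]), np.float64(0.00012002687411142734))
shift [-0.0002 -0.0056  0.0009] turn [ 0.0002 -0.     -0.0016] dist mm 2.2508968085888856 deg 0.29743246804611856 rows min 0.03601434893742217
```

Run:
```python
from h import *
import pickle
p=pickle.load(open("w1.pkl","rb"));im=cv2.imread("pics/w1.png")
a=im[158:218,222:276];a=cv2.resize(a,None,fx=10,fy=10,interpolation=cv2.INTER_CUBIC)
a=cv2.convertScaleAbs(a.astype(float)-20,alpha=3.5)
for w,col in((-15,(0,0,255)),(-26,(0,255,0))):
    w=np.radians(w);c,s=np.cos(w),np.sin(w)
    pts=[((proj("wrist",np.array([.651+.007*(c*i-s*j),.194+.007*(s*i+c*j),.111]),p)-[221.5,157.5])*10) for i,j in((1,1),(1,-1),(-1,-1),(-1,1))]
    cv2.polylines(a,[np.int32(pts)],True,col,1)
cv2.imwrite("pics/w1h.png",a)
```

```text
(no output)
```

View pics/w1h.png

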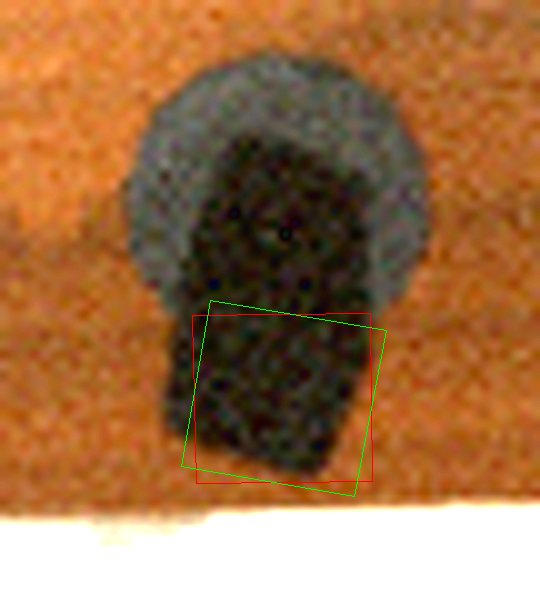

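Handle is turned about 16° beyond the stand (yaw ≈ −31°), centre ≈ (0.6525, 0.1945), top at 0.111 (measured 0.112, agrees).

```bash
python3 -c "
from h import *
rel([.6525,.1945,.088],np.radians(-121.5))"
```

```text
shift [ 0.0048 -0.0111  0.3059] turn [ 0.0002 -0.      0.0873] dist mm 122.4411138085833 deg 15.705393970704211 rows min 1.9590578209373328
```

```bash
python3 -m handwheel '[[0.005,-0.011,0.08,0,0,0.087,0],[0.005,-0.011,0.16,0,0,0.087,0],[0.005,-0.011,0.24,0,0,0.087,0],[0.005,-0.011,0.305,0,0,0.087,0],[0.005,-0.011,0.305,0,0,0.087,0],[0.005,-0.011,0.305,0,0,0.087,-1],[0.005,-0.011,0.305,0,0,0.087,-1],[0.005,-0.011,0.305,0,0,0.087,-1],[0.005,-0.011,0.305,0,0,0.087,-1]]' 60
python3 - <<'E'
from h import *
p=eyes.camera_params("wrist");im=eyes.read_camera("wrist")[:,:,::-1];cv2.imwrite("pics/w2.png",im)
s=eyes.read_camera("side")[:,:,::-1];cv2.imwrite("pics/s2.png",s);print(monitor.get_state()["opening"],monitor.get_state()["finger_force"])
E
```

```text
time: 3.58
eef_pos: [0.6537, 0.1962, 0.0911]
tcp_rot: [0.963, -0.27, 0.002, -0.0]
contact_force: [-0.0, -1.9, 6.1]
opening: 0.155
finger_force: 59.1
0.15446196589873198 59.09732937812805
```

```bash
python3 -m handwheel '[[0,0,-0.08,0,0,0,-1],[0,0,-0.18,0,0,0,-1],[0,0,-0.28,0,0,0,-1],[0,0,-0.34,0,0,0,-1],[0,0,-0.34,0,0,0,-1]]'
python3 - <<'E'
from h import *
b1=atz(ray("top",(311.2,210.3)),.055);b2=atz(ray("side",(275.5,151)),.055);print(b1,b2)
rel([(b1[0]+b2[0])/2,(b1[1]+b2[1])/2,.215],np.radians(-105.5))
E
```

```text
time: 4.3
eef_pos: [0.6532, 0.197, 0.2273]
tcp_rot: [0.963, -0.27, 0.002, -0.001]
contact_force: [0.4, 0.3, -1.0]
opening: 0.156
finger_force: 58.4
[ 0.5491 -0.1585  0.055 ] [ 0.5489 -0.1545  0.055 ]
shift [0.2369 0.8903 0.0284] turn [-0.001  -0.0014 -0.0879] dist mm 368.6778442622435 deg 15.829255629627955 rows min 5.898845508195897
```

```bash
python3 -m handwheel '[[0.237,0.89,0,0,0,0,-1],[0.237,0.89,0,0,0,0,-1],[0.237,0.89,0,0,0,0,-1],[0.237,0.89,0,0,0,0,-1],[0.237,0.89,0,0,0,0,-1],[0.237,0.89,0.05,0,0,0,-1],[0.237,0.89,0.13,0,0,0,-1],[0.237,0.89,0.13,0,0,0,-1],[0.237,0.89,0.13,0,0,0,-1]]'
python3 - <<'E'
from h import *
import pickle
s=monitor.get_state();R=Ro.from_quat(s["tcp_rot"]);tip=s["eef_pos"]+R.apply([0,0,.086]);print(s["eef_pos"],s["tcp_rot"],"tip",tip)
P={n:eyes.camera_params(n) for n in("wrist","top","side")};I={n:eyes.read_camera(n)[:,:,::-1] for n in P}
pickle.dump((P,I),open("b.pkl","wb"))
b=np.array([.549,-.1565,.055]);out=[]
for n in P:
    u=proj(n,b,P[n]);t=proj(n,tip,P[n]);print(n,"button",u,"tip",t)
    m=(u+t)/2;w=28 if n!="wrist" else 40;x,y=int(m[0]-w),int(m[1]-w);c=I[n][y:y+2*w,x:x+2*w]
    c=cv2.resize(c,(266,266),interpolation=cv2.INTER_CUBIC);c=cv2.convertScaleAbs(c,alpha=1.2 if n!="top" else 1.8);k=266/(2*w)
    for q,col in((u,(0,0,255)),(t,(0,255,0))):
        cv2.circle(c,tuple(int(v) for v in (q+.5-[x,y])*k),3,col,1)
    print(n,"crop off",x,y,"scale",k);out.append(cv2.copyMakeBorder(c,0,0,0,1,0))
cv2.imwrite("pics/b.png",np.hstack(out))
E
```

```text
time: 5.42
eef_pos: [0.5479, -0.1562, 0.1721]
tcp_rot: [0.963, -0.27, -0.0, -0.0]
contact_force: [-0.1, 0.2, 0.1]
opening: 0.152
finger_force: 58.8
[ 0.5479 -0.1562  0.1721] [ 0.9629 -0.2697 -0.0004 -0.0002] tip [ 0.5479 -0.1562  0.0861]
wrist button [253.7012 190.5509] tip [254.0939 203.8778]
wrist crop off 213 157 scale 3.325
top button [310.5089 210.3583] tip [311.9549 209.4515]
top crop off 283 181 scale 4.75
side button [275.5567 150.4605] tip [276.4086 141.8975]
side crop off 247 118 scale 4.75
```

View pics/b.png

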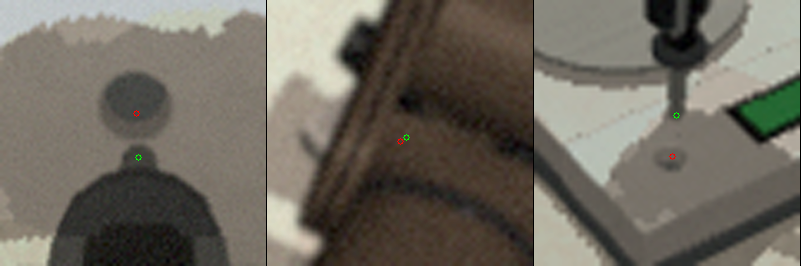

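Wrist crop: hole centre ≈ (253.4,188.4), tip's lower end ≈ (254.3,205); side crop agrees with the predicted marks to within a pixel.

Run:
```python
from h import *
import pickle
P,I=pickle.load(open("b.pkl","rb"))
h=atz(ray("wrist",(253.4,188.4),P["wrist"]),.055);t=atz(ray("wrist",(254.3,205.2),P["wrist"]),.086);print(h,t,h-t)
print(tri(ray("wrist",(253.4,188.4),P["wrist"]),ray("side",(275.4,150.6))))
s=monitor.get_state();d=h-t;d=np.array([.5503,-.1574,0])-np.array([.5474,-.156,0])
print(Ro.from_quat(s["tcp_rot"]).inv().apply(d)/.4, "press z", (s["eef_pos"][2]-.086-.039)/.4)
```

```text
[ 0.5508 -0.1573  0.055 ] [ 0.5469 -0.1558  0.086 ] [ 0.0039 -0.0015 -0.031 ]
(array([ 0.5499, -0.1572,  0.0536]), np.float64(0.000491971765379318))
[ 0.008  -0.0008  0.    ] press z 0.12183376472312492
```

```bash
python3 -m handwheel '[[0.008,-0.001,0,0,0,0,-1],[0.008,-0.001,0.05,0,0,0,-1],[0.008,-0.001,0.085,0,0,0,-1],[0.008,-0.001,0.1,0,0,0,-1],[0.008,-0.001,0.11,0,0,0,-1],[0.008,-0.001,0.11,0,0,0,-1]]'; python3 -m handwheel '[[0,0,0.006,0,0,0,-1],[0,0,0.012,0,0,0,-1],[0,0,0.012,0,0,0,-1]]'
```

```text
time: 6.32
eef_pos: [0.5508, -0.1582, 0.1284]
tcp_rot: [0.963, -0.27, -0.0, -0.0]
contact_force: [-0.4, -0.2, 1.2]
opening: 0.156
finger_force: 58.9
time: 6.7
eef_pos: [0.5514, -0.1585, 0.1249]
tcp_rot: [0.963, -0.27, 0.001, 0.0]
contact_force: [-0.7, 0.8, 5.0]
opening: 0.155
finger_force: 59.8
```

```bash
python3 -m handwheel '[[0,0,0.006,0,0,0,-1],[0,0,0.006,0,0,0,-1],[0,0,0.006,0,0,0,-1]]'; python3 -c "
from h import *
b=np.array(monitor.get_state()['eef_pos']);print(b)"
```

```text
time: 7.08
eef_pos: [0.5518, -0.1586, 0.1246]
tcp_rot: [0.963, -0.27, 0.001, 0.0]
contact_force: [-4.6, 1.7, 13.7]
opening: 0.153
finger_force: 61.0
[ 0.5518 -0.1586  0.1246]
```

Button bottomed (13.7 N, no further travel). Back out and return.

```bash
python3 -m handwheel '[[0,0,-0.08,0,0,0,-1],[0,0,-0.18,0,0,0,-1],[0,0,-0.26,0,0,0,-1],[0,0,-0.26,0,0,0,-1]]'; python3 -c "
from h import *
rel([.6532,.1962,.225])
print(monitor.get_state()['wrist_torque'])"
```

```text
time: 7.58
eef_pos: [0.5526, -0.159, 0.2285]
tcp_rot: [0.963, -0.27, 0.004, 0.001]
contact_force: [-0.3, 0.3, -1.3]
opening: 0.154
finger_force: 58.9
shift [-0.2472 -0.8893  0.0075] turn [-0.0002 -0.0025 -0.    ] dist mm 369.2052353670337 deg 0.4471760599512329 rows min 5.907283765872539
[-0.01   -0.0281 -0.0703]
```

```bash
python3 -m handwheel '[[-0.246,-0.889,0,0,0,0,-1],[-0.246,-0.889,0,0,0,0,-1],[-0.246,-0.889,0,0,0,0,-1],[-0.246,-0.889,0,0,0,0,-1],[-0.246,-0.889,0,0,0,0,-1],[-0.246,-0.889,0,0,0,0,-1],[-0.246,-0.889,0.1,0,0,0,-1],[-0.246,-0.889,0.15,0,0,0,-1],[-0.246,-0.889,0.15,0,0,0,-1]]'
python3 - <<'E'
from h import *
s=monitor.get_state();R=Ro.from_quat(s["tcp_rot"]);rel([.6532,.1962,.092])
import pickle
p=eyes.camera_params("wrist");im=eyes.read_camera("wrist")[:,:,::-1];si=eyes.read_camera("side")[:,:,::-1]
a=cv2.resize(im[130:250,200:300],None,fx=4,fy=4,interpolation=cv2.INTER_CUBIC);b=cv2.resize(si[200:300,170:250],(384,480),interpolation=cv2.INTER_CUBIC)
for n,c,o,k in(("wrist",a,(200,130),4),("side",b,(170,200),4.8)):
    for X,col in((np.array([.652,.194,.05]),(0,0,255)),(s["eef_pos"]+R.apply([0,0,.086]),(0,255,0))):
        cv2.circle(c,tuple(int(v) for v in (proj(n,X)+.5-o)*k),3,col,1)
cv2.imwrite("pics/r.png",cv2.convertScaleAbs(np.hstack([a,b]),alpha=1.5))
E
```

```text
time: 8.7
eef_pos: [0.6496, 0.1958, 0.1608]
tcp_rot: [0.963, -0.271, -0.003, 0.002]
contact_force: [-0.1, 0.6, -0.8]
opening: 0.154
finger_force: 58.9
shift [ 0.008  -0.0064  0.1719] turn [ 0.0015  0.0018 -0.    ] dist mm 68.86879044413548 deg 0.4273165293065916 rows min 1.1019006471061679
```

View pics/r.png

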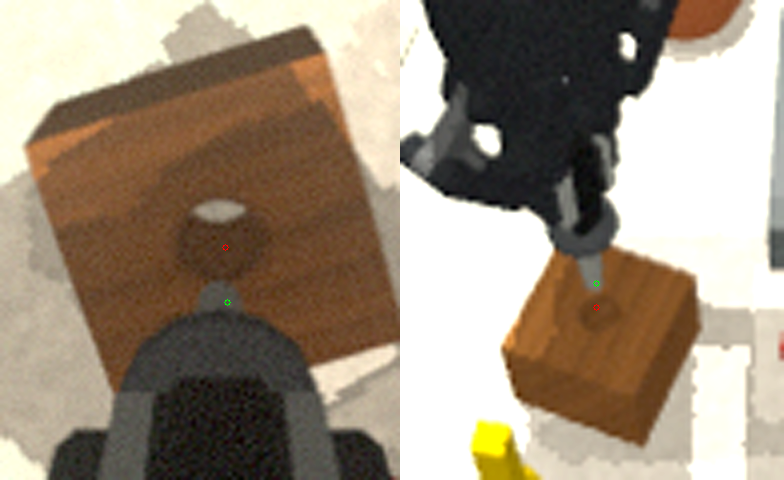

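Wrist crop: hole centre ≈ (255,190) full-frame, tip about 1.5 px left of the prediction; shifting 3–4 mm along tool x, then lowering.

```bash
python3 -m handwheel '[[0.009,0.003,0,0.0015,0.0018,0,-1],[0.009,0.003,0,0.0015,0.0018,0,-1],[0.009,0.003,0.04,0.0015,0.0018,0,-1],[0.009,0.003,0.08,0.0015,0.0018,0,-1],[0.009,0.003,0.12,0.0015,0.0018,0,-1],[0.009,0.003,0.155,0.0015,0.0018,0,-1],[0.009,0.003,0.155,0.0015,0.0018,0,-1]]'
```

```text
time: 9.68
eef_pos: [0.6529, 0.1937, 0.1006]
tcp_rot: [0.963, -0.27, 0.001, -0.001]
contact_force: [-0.6, -0.3, -0.9]
opening: 0.153
finger_force: 58.9
```

```bash
python3 -m handwheel '[[0,0,0.015,0,0,0,-1],[0,0,0.022,0,0,0,-1],[0,0,0.022,0,0,0,-1]]' ; python3 -m handwheel '[[0,0,0,0,0,0,-0.5],[0,0,0,0,0,0,-0.3],[0,0,0,0,0,0,0],[0,0,0,0,0,0,0],[0,0,-0.15,0,0,0,0],[0,0,-0.3,0,0,0,0],[0,0,-0.4,0,0,0,0]]'
python3 - <<'E'
from h import *
s=eyes.read_camera("side")[:,:,::-1];cv2.imwrite("pics/s3.png",s)
t=eyes.read_camera("top")[:,:,::-1];cv2.imwrite("pics/t3.png",t)
a=cv2.imread("pics/side0.png")
# compare handle patch before/after
pa=[x[240:285,195:222].astype(int) for x in(a,s)];print("diff",abs(pa[0]-pa[1]).mean(),abs(pa[0]-pa[1]).max(2).max())
for x in pa: m=x.max(2)<50;ys,xs=np.nonzero(m);print(m.sum(),xs.mean()+195,ys.mean()+240,ys.min()+240)
# axe mould frame
C={k:np.array(v) for k,v in dict(pp=[(210.3,200),(246.8,248.2)],pm=[(253.8,196.2),(249.2,201.5)],mm=[(259.4,247.4),(311,203.2)],mp=[(215,251.8),(313.8,248.9)]).items()}
for i,n in enumerate(("top","side")):
    Q={k:atz(ray(n,v[i]),.038) for k,v in C.items()};c=sum(Q.values())/4
    xd=Q["pp"]+Q["pm"]-Q["mm"]-Q["mp"];yd=Q["pp"]+Q["mp"]-Q["pm"]-Q["mm"]
    print(n,"centre",c,"yaw",np.degrees(np.arctan2(xd[1],xd[0])),np.degrees(np.arctan2(-yd[0],yd[1])),np.linalg.norm(xd)/2,np.linalg.norm(yd)/2)
c=np.array([.5155,.063,0]);w=np.radians(5.3);g=c-.009*np.array([np.cos(w),np.sin(w),0]);g[2]=.2;print(g)
rel(g,w-np.pi/2)
E
```

```text
time: 10.05
eef_pos: [0.6543, 0.1939, 0.0944]
tcp_rot: [0.963, -0.27, 0.003, -0.002]
contact_force: [0.1, -0.3, -1.0]
opening: 0.15
finger_force: 58.9
time: 10.92
eef_pos: [0.6539, 0.1938, 0.2584]
tcp_rot: [0.963, -0.27, 0.005, -0.002]
contact_force: [0.5, -0.8, 0.7]
opening: 0.502
finger_force: 0.0
diff 17.342112482853224 70
238 208.82773109243698 263.6848739495798 247
218 208.8256880733945 259.20183486238534 247
top centre [0.5151 0.062  0.038 ] yaw 5.276966232780803 4.622445640205052 0.15010387481593648 0.12762431280339698
side centre [0.5155 0.0667 0.038 ] yaw 6.002588515451083 5.496310045303113 0.1483901527849849 0.12941925846740826
[0.5065 0.0622 0.2   ]
shift [-0.1499  0.478   0.1475] turn [-0.0024 -0.0062 -0.2035] dist mm 208.88700728378828 deg 36.6556494055345 rows min 3.425761626685467
```

```bash
python3 -m handwheel '[[-0.15,0.478,0,-0.0024,-0.006,-0.2035,0.32],[-0.15,0.478,0,-0.0024,-0.006,-0.2035,0.32],[-0.15,0.478,0.1475,-0.0024,-0.006,-0.2035,0.32],[-0.15,0.478,0.1475,-0.0024,-0.006,-0.2035,0.32],[-0.15,0.478,0.1475,-0.0024,-0.006,-0.2035,0.32],[-0.15,0.478,0.1475,-0.0024,-0.006,-0.2035,0.32]]'
python3 - <<'E'
from h import *
import pickle
s=monitor.get_state();print(s["eef_pos"],s["tcp_rot"],s["opening"]);rel([.5065,.0622,.2],np.radians(5.3-90))
p=eyes.camera_params("wrist");im=eyes.read_camera("wrist")[:,:,::-1];cv2.imwrite("pics/w4.png",im);pickle.dump(p,open("w4.pkl","wb"))
s3=cv2.imread("pics/s3.png")
a=cv2.resize(im[90:330,120:390],None,fx=2.2,fy=2.2,interpolation=cv2.INTER_CUBIC);b=cv2.resize(s3[225:305,180:240],(396,528),interpolation=cv2.INTER_CUBIC)[:, :200]
b=cv2.resize(s3[230:300,185:235],(200,280),interpolation=cv2.INTER_CUBIC);b=cv2.copyMakeBorder(b,0,528-280,0,0,0)
w=np.radians(5.3);c0=np.array([.5155,.063,0])
def W(x,y,z): return c0+[x*np.cos(w)-y*np.sin(w),x*np.sin(w)+y*np.cos(w),z]
for pts in([W(-.056,.017,.042),W(-.056,-.017,.042),W(.016,-.017,.042),W(.052,-.029,.042),W(.062,0,.042),W(.052,.029,.042),W(.016,.017,.042)],[W(i*.075,j*.065,.038) for i,j in((1,1),(1,-1),(-1,-1),(-1,1))]):
    cv2.polylines(a,[np.int32([(proj("wrist",q,p)+.5-[120,90])*2.2 for q in pts])],True,(0,0,255),1)
cv2.imwrite("pics/a.png",cv2.convertScaleAbs(np.hstack([a,b]),alpha=1.3))
E
```

```text
time: 11.78
eef_pos: [0.5037, 0.0618, 0.1946]
tcp_rot: [0.999, 0.046, -0.006, 0.001]
contact_force: [0.7, 0.6, -0.1]
opening: 0.66
finger_force: 0.0
[0.5037 0.0618 0.1946] [ 0.9989  0.0456 -0.0056  0.0006] 0.6599507441188317
shift [ 0.0069 -0.0003 -0.0136] turn [ 0.0002  0.0036 -0.0004] dist mm 6.118603694132753 deg 0.6496470640522625 rows min 0.09789765910612405
```

View pics/a.png

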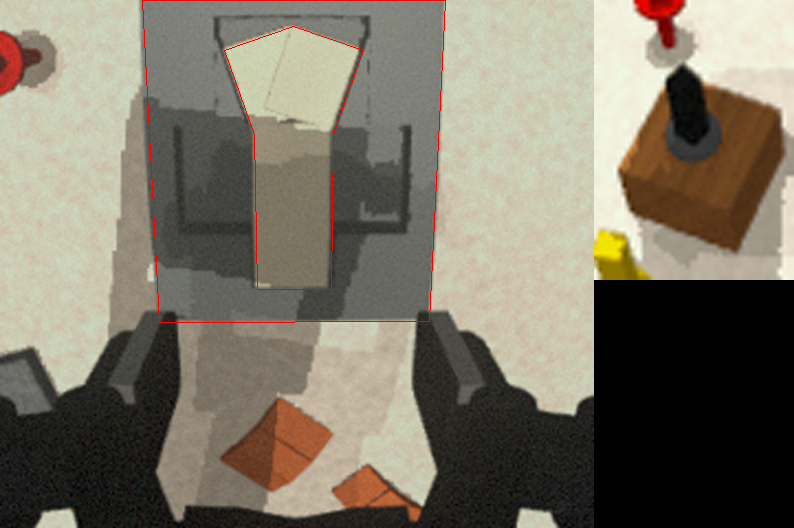

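Overlay of the measured mould and axe matches the wrist picture within a pixel or two; the stylus stands upright in its stand. Descending.

```bash
python3 -m handwheel '[[0.007,0,0.1,0,0.0036,0,0.32],[0.007,0,0.2,0,0.0036,0,0.32],[0.007,0,0.28,0,0.0036,0,0.32],[0.007,0,0.33,0,0.0036,0,0.32],[0.007,0,0.33,0,0.0036,0,0.32],[0.007,0,0.33,0,0.0036,0,0.32]]'; python3 -c "
from h import *
rel([.5065,.0622,.041],np.radians(5.3-90))"
```

```text
time: 12.58
eef_pos: [0.5056, 0.0619, 0.0634]
tcp_rot: [0.999, 0.046, 0.001, 0.001]
contact_force: [-0.1, 0.2, -0.4]
opening: 0.663
finger_force: 0.0
shift [ 0.0022 -0.0005  0.0561] turn [ 0.0004 -0.0004  0.0001] dist mm 22.468581710627866 deg 0.10607909444187227 rows min 0.35949730737004587
```

```bash
python3 -m handwheel '[[0.002,0,0.03,0,0,0,0.32],[0.002,0,0.055,0,0,0,0.32],[0.002,0,0.055,0,0,0,0.32],[0.002,0,0.055,0,0,0,-0.4],[0.002,0,0.055,0,0,0,-0.4],[0.002,0,0.055,0,0,0,-0.4],[0.002,0,0.055,0,0,0,-0.4]]' 40
```

```text
time: 13.45
eef_pos: [0.505, 0.0617, 0.0404]
tcp_rot: [0.999, 0.046, -0.0, 0.0]
contact_force: [0.4, 1.0, 0.2]
opening: 0.387
finger_force: 41.1
```

```bash
python3 -m handwheel '[[0,0,-0.03,0,0,0,-0.4],[0,0,-0.07,0,0,0,-0.4],[0,0,-0.12,0,0,0,-0.4],[0,0,-0.2,0,0,0,-0.4],[0,0,-0.3,0,0,0,-0.4],[0,0,-0.35,0,0,0,-0.4],[0,0,-0.35,0,0,0,-0.4],[0,0,-0.35,0,0,0,-0.4]]' 50
python3 - <<'E'
from h import *
s=monitor.get_state();print(s["contact_force"],s["wrist_torque"])
p1=atz(ray("top",(356.9,193.7)),.07);p2=atz(ray("side",(264.3,114.3)),.07);p=(p1+p2)/2;print(p1,p2)
# button->pan check, housing centre from corners
b=np.array([.5503,-.1574]);print("button-pan",p[:2]-b)
w=np.radians(5.3);t=p-.0095*np.array([np.cos(w),np.sin(w),0]);t[2]=.2
print("axe centre->tcp",t);rel(t,w-np.pi/2);rel(t)
E
```

```text
time: 14.45
eef_pos: [0.5042, 0.0618, 0.1794]
tcp_rot: [0.999, 0.046, -0.001, 0.0]
contact_force: [-0.2, -0.2, -1.6]
opening: 0.393
finger_force: 50.2
[-0.1962 -0.2092 -1.6377] [ 0.0151 -0.0049 -0.056 ]
[ 0.5934 -0.2883  0.07  ] [ 0.594  -0.2819  0.07  ]
button-pan [ 0.0434 -0.1277]
axe centre->tcp [ 0.5842 -0.286   0.2   ]
shift [ 0.1191  0.8842 -0.0512] turn [ 0.0002  0.0008 -0.0001] dist mm 357.44121561110506 deg 0.15755556097677187 rows min 5.719059449777681
shift [ 0.1191  0.8842 -0.0512] turn [ 0.0002  0.0008 -0.    ] dist mm 357.44121561110506 deg 0.15695720783707517 rows min 5.719059449777681
```

```bash
python3 -m handwheel '[[0.03,0.25,0,0,0,0,-0.4],[0.06,0.4,0,0,0,0,-0.4],[0.09,0.54,0,0,0,0,-0.4],[0.1,0.66,0,0,0,0,-0.4],[0.114,0.77,0,0,0,0,-0.4],[0.114,0.85,0,0,0,0,-0.4],[0.114,0.888,0,0,0,0,-0.4],[0.114,0.888,0.05,0,0,0,-0.4],[0.114,0.888,0.12,0,0,0,-0.4],[0.114,0.888,0.12,0,0,0,-0.4]]'
python3 - <<'E'
from h import *
rel([.582,-.2875,.0925])
s=monitor.get_state();p=eyes.camera_params("wrist");im=eyes.read_camera("wrist")[:,:,::-1]
a=cv2.resize(im[60:330,110:400],None,fx=2,fy=2,interpolation=cv2.INTER_CUBIC)
c=np.array([.594,-.2865,.07]);th=np.linspace(0,6.28,60)
cv2.polylines(a,[np.int32([(proj("wrist",c+.08*np.array([np.cos(t),np.sin(t),0]),p)+.5-[110,60])*2 for t in th])],True,(0,0,255),1)
cv2.imwrite("pics/p.png",cv2.convertScaleAbs(a,alpha=1.3))
E
```

```text
time: 15.7
eef_pos: [0.5805, -0.2842, 0.1272]
tcp_rot: [0.999, 0.047, -0.004, -0.003]
contact_force: [-0.2, -0.4, -1.3]
opening: 0.386
finger_force: 50.3
shift [0.0037 0.0091 0.0867] turn [-0.0019  0.0027  0.    ] dist mm 34.915113255353525 deg 0.5934888305278029 rows min 0.5586418120856564
```

View pics/p.png

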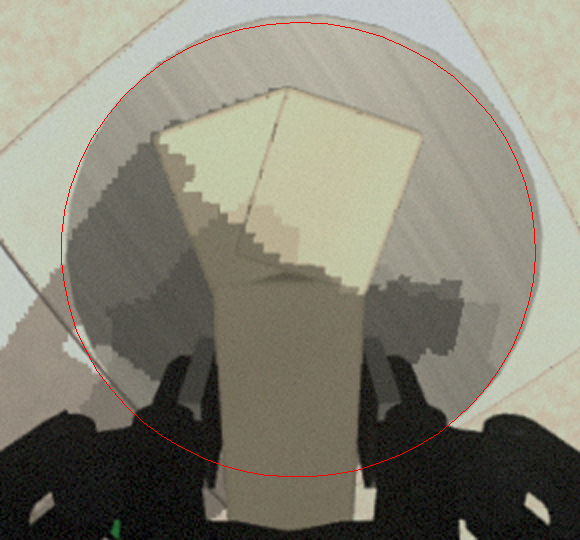

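Wrist view: the axe is over the pan, still level and same face up; pan outline sits about 2 mm farther +x and 1.5 mm −y than marked. Corrected and lowering slowly.

```bash
python3 -m handwheel '[[0.0075,0.013,0.02,-0.002,0.003,0,-0.4],[0.0075,0.013,0.04,-0.002,0.003,0,-0.4],[0.0075,0.013,0.06,-0.002,0.003,0,-0.4],[0.0075,0.013,0.07,-0.002,0.003,0,-0.4],[0.0075,0.013,0.075,-0.002,0.003,0,-0.4],[0.0075,0.013,0.075,-0.002,0.003,0,-0.4]]'; python3 -m handwheel '[[0,0,0.005,0,0,0,-0.4],[0,0,0.008,0,0,0,-0.4],[0,0,0.008,0,0,0,-0.4],[0,0,0.008,0,0,0,-0.4]]'
```

```text
time: 16.5
eef_pos: [0.5864, -0.2927, 0.1022]
tcp_rot: [0.999, 0.046, 0.004, 0.003]
contact_force: [-0.0, -0.1, -1.6]
opening: 0.385
finger_force: 50.4
time: 17.0
eef_pos: [0.5865, -0.2927, 0.0991]
tcp_rot: [0.999, 0.046, 0.004, 0.003]
contact_force: [-0.3, -0.9, -1.5]
opening: 0.388
finger_force: 50.4
```

```bash
python3 -c "
from h import *
rel([.5835,-.289,.095])"
```

```text
shift [-0.0066 -0.01    0.0102] turn [ 0.0023 -0.0026  0.    ] dist mm 6.2954163915998365 deg 0.623626130848072 rows min 0.10072666226559739
```

```bash
python3 -m handwheel '[[-0.0066,-0.01,0,0.0023,-0.0026,0,-0.4],[-0.0066,-0.01,0,0.0023,-0.0026,0,-0.4],[-0.0066,-0.01,0.005,0.0023,-0.0026,0,-0.4],[-0.0066,-0.01,0.01,0.0023,-0.0026,0,-0.4],[-0.0066,-0.01,0.01,0.0023,-0.0026,0,-0.4],[-0.0066,-0.01,0.01,0.0023,-0.0026,0,-0.4]]'; python3 -c "
from h import *
rel([.5835,-.289,.092])"
```

```text
time: 17.75
eef_pos: [0.5835, -0.289, 0.095]
tcp_rot: [0.999, 0.046, -0.0, -0.0]
contact_force: [0.4, -0.8, -2.0]
opening: 0.387
finger_force: 50.4
shift [ 0.0001 -0.      0.0074] turn [-0.0001  0.      0.    ] dist mm 2.959097181276969 deg 0.012784740414260124 rows min 0.047345554900431505
```

Level and centred; lowering in 0.4–0.8 mm steps to contact.

```bash
python3 -m handwheel '[[0,0,0.002,0,0,0,-0.4],[0,0,0.004,0,0,0,-0.4],[0,0,0.006,0,0,0,-0.4],[0,0,0.006,0,0,0,-0.4]]';python3 -m handwheel '[[0,0,0.001,0,0,0,-0.4],[0,0,0.002,0,0,0,-0.4],[0,0,0.002,0,0,0,-0.4]]'
```

```text
time: 18.25
eef_pos: [0.5835, -0.2889, 0.0926]
tcp_rot: [0.999, 0.046, -0.0, -0.0]
contact_force: [-0.3, -0.0, -1.2]
opening: 0.381
finger_force: 50.5
time: 18.62
eef_pos: [0.5835, -0.289, 0.0924]
tcp_rot: [0.999, 0.046, -0.0, -0.0]
contact_force: [-1.9, 1.9, 3.7]
opening: 0.386
finger_force: 50.9
```

```bash
python3 -m handwheel '[[0,0,-0.001,0,0,0,-0.15],[0,0,-0.001,0,0,0,0],[0,0,-0.001,0,0,0,0.2],[0,0,-0.001,0,0,0,0.3],[0,0,-0.04,0,0,0,0.3],[0,0,-0.12,0,0,0,0.3],[0,0,-0.25,0,0,0,0.3],[-0.2,0,-0.35,0,0,0,0.3],[-0.2,0,-0.35,0,0,0,0.3]]' 20
python3 - <<'E'
from h import *
p=eyes.camera_params("wrist");a=eyes.read_camera("wrist")[:,:,::-1];b=eyes.read_camera("side")[:,:,::-1]
a=cv2.resize(a[40:260,120:400],None,fx=1.4,fy=1.4);b=cv2.resize(b[70:300,180:330],None,fx=2.4,fy=2.4,interpolation=cv2.INTER_CUBIC)
a=cv2.copyMakeBorder(a,0,b.shape[0]-a.shape[0],0,0,0);print(a.shape,b.shape)
cv2.imwrite("pics/f.png",cv2.convertScaleAbs(np.hstack([a,b]),alpha=1.2))
E
```

```text
time: 19.75
eef_pos: [0.5032, -0.2971, 0.2359]
tcp_rot: [0.999, 0.046, 0.002, 0.002]
contact_force: [0.9, -0.1, -0.0]
opening: 0.651
finger_force: 0.0
(552, 392, 3) (552, 360, 3)
```

View pics/f.png

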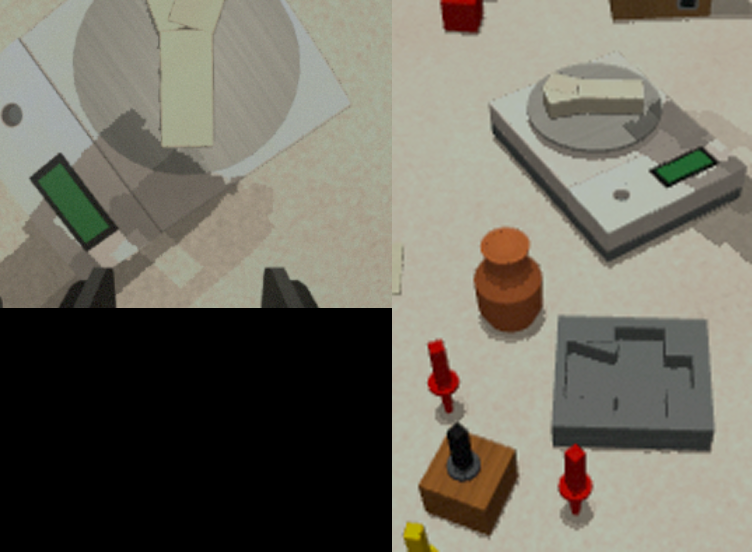

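The final view shows the axe flat in the middle of the pan, the stylus upright in its stand, the jar untouched, and the gripper clear.

```bash
python3 -c "
from plant import ctrl
print(ctrl.sign_off())"
```

```text
the job is handed in; nothing more can be done
None
```

I pressed the zero button to its stop with the stylus (pan empty) and put the stylus back upright in its stand, then laid the axe cast, same face up, in the middle of the pan; I left the bar cast and jar alone and handed the job in at about 20 s.

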